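# Stand the toppled oil tin back up against the bench backboard

### The job

The flat oil tin has toppled and leans with its top against the plywood backboard. Push its foot gently towards the board so that its top edge slides up the board until the tin stands, then slide it on until it is flat against the wooden foot rail below the board and press it there for a second with about a kilogram's worth of push; never push it with more than two. Do not lift the tin off the bench or let it fall flat, leave the other things where they are, and let go with the tin standing upright against the rail.

Things in the scene. Friction and masses are not known exactly. Their poses are not given: they have to be found in the camera images.
- tin: Flat rectangular oil tin, aluminium with grey band, black cap on top. 52 mm deep (x), 84 wide (y), 180 tall (z), cap 16 more. Origin: centre of its underside; z to its top, +x to the board. Starts leaning 35 to 43 degrees, +x edge of its underside on the bench, +x edge of its top on the board. 0.3 to 0.55 kg, friction 0.3 to 0.45. Leaning under about 16 degrees, it drops onto its foot by itself.
- tin_heel (a point): Middle of the tin's lower back edge, the edge of its underside away from the board (raised about 32 mm at the start). z towards the tin's top. Pushed here, or on the back face within about 25 mm of this edge, towards the board and a little downward, the tin slides up the board under about 6 to 15 N; pushed higher up, it jams.
- fence: Bench fence: upright plywood backboard, 360 mm long, 58 to 218 mm above the bench, front face at x = 0. Below it a wooden foot rail, 350 mm long, 5 to 51 mm high, clamped in slots: its front face lies somewhere at x = -6 to -22 mm, to be found by feel; it gives 1 mm per 12 N, at most 3 mm. Origin on the bench below the middle of the board's face; +x level, into the board, y along it, z up.
- jar: Bystander: glass jar with a steel lid, 60 mm diameter, 85 mm high, standing before the board near its far end. Origin at the centre of its underside.
- sandblock: Bystander: cork sanding block, 112 x 62 x 30 mm, lying on the bench to the robot's left. Origin at the centre of its underside.
- offcut: Bystander: laminated wood offcut, 100 x 50 x 36 mm, lying on the bench to the left, farther out than the block. Origin at the centre of its underside.
There are look-alikes about, which are no part of the job. Several things have the shape of the tin; the one meant has the colours described above.

How it is judged:
On the way, in this order (a step that is already met when the one before it is completed fails the run):
1. the tin is more than half righted (leaning 17 to 29 degrees) with its top end still bearing on the backboard (angle between tin's own z axis and vertical between 0.3 and 0.5 rad and contact force between tin and fence above 0.2 N), for 0.1 s.
2. the tin stands upright, flat against the foot rail, pressed on it with about 1 kg (4 to 14 N) for 0.8 s (angle between tin's own z axis and vertical below 0.06 rad and angle between the x axis of tin and the x axis of fence, either way round below 0.08 rad and contact force between tin and fence between 4 and 14 N), for 0.8 s.
At the end, for the whole second after the job is handed in: The tin stands on its foot on the bench, upright within 3.4 degrees, square to the fence within 5.7 degrees, its middle no more than 51 mm before the backboard's face (as far out as the foot rail can put it), at rest and let go (angle between tin's own z axis and vertical below 0.06 rad and angle between the x axis of tin and the x axis of fence, either way round below 0.1 rad and x of tin in the frame of fence above -0.051 m and height (world z) of tin below 0.004 m and linear speed of tin below 0.01 m/s); the robot touches nothing.
It fails at once if the tin is pressed against the backboard or rail with more than 20 N (contact force between tin and fence above 20 N).
It fails at once if the robot pushes the tin with more than 25 N (contact force between the fingers and tin above 25 N).
It fails at once if the tin is lifted off the bench (height (world z) of tin above 0.035 m).
It fails at once if the tin falls flat (angle between tin's own z axis and vertical above 1.1 rad).
It fails at once if a bystander is moved more than 20 mm (distance of any of jar, sandblock, offcut from where it was at the start of the episode above 0.02 m).
It also fails if it takes over 58 s, if anything falls off the work surface, if the arm or the gripper's body presses on something with over 40 N, if the wrist force passes 120 N, or if a joint passes its speed limit or range.

### The arm

A 7-joint arm with a two-finger parallel gripper is mounted at the origin on the work surface. World frame = base frame: x ahead of the robot, y to its left, z up, the work surface at z = 0. Lengths are in m, angles in rad, forces in N, time in s.
With the tool pointing down it reaches from about 0.35 to 0.9 m from the base axis. Payload 8.1 kg.
Tool frame: the origin (TCP) lies on the centre line of the jaws, within the pads' length; the fingertips stand 19 mm ahead of it and the grasp point (between the pads) is the TCP; z points along the fingers, y is the direction in which the jaws open and shut (so a half turn about z gives the same grasp; the last joint's range is limited). The gripper opens to 92 mm and grips with 3 to 60 N. Pads are 19 mm wide; open, the fingers measure 130 mm over their backs; the gripper's body (75 mm by 190 mm) begins 47 mm behind the grasp point.
Start: joints at [1.077, 0.434, 0.025, 1.573, -0.012, 1.134, -0.075], TCP at [0.238, -0.578, 0.246] pointing down, gripper open.
Joint ranges: [-2.62, 2.62], [-0.44, 2.09], [-1.27, 1.32], [0.08, 2.57], [-1.32, 4.46], [0.12, 2], [-2.74, 2.74]. Speed limits (rad/s): [2.22, 2.22, 3.01, 3.01, 3.14, 3.14, 3.14].

### API

Orientations are given as a rotation vector (axis times angle).
In Python, from cell import monitor, imaging, workorder, outline_of gives the robot as it stands.
- The arm moves only by the tool move_arm, never from a script. Its argument "series" is a list of rows, each a list of 6 numbers: the shift along the world's x, y, z in cm, then the turn, a rotation vector about the world's x, y, z in degrees. A call has 1 to 8 rows; each row shifts and turns the commanded pose from where the row before left it; what a row does not reach is not made up. A row lasts 1/10 s, in which the tool goes at most 50 mm and 8.59 degrees, less where a joint would pass 70% of its speed; a pose out of reach is approached as far as the arm can. A call with a gripper value outside its range is refused whole. "grip" is the opening, from 0 (shut) to 1 (fully open), set as the call begins (left out, the last holds). The fingers move at their own pace and stop on an object; "force" is the grip in N (left out, the last holds). Time passes only in rows, so rows that do not move let the fingers close. It gives the time, the measured TCP pose, the force and the opening at its end, in the units of the state.
- monitor.observe(): the state, without advancing time (a new reading comes with each control period).
- imaging.get_image(name): name is "scene" or "side" or "wrist"; returns a dict with "color" (420x560x3 uint8, red, green, blue), "fx", "fy", "cx", "cy" (pixels), "rvec" (rotation vector, rad) and "tvec" (3), from world to camera coordinates, as OpenCV has them; the wrist camera has in their place "mount" (4x4, takes a point from camera to tool coordinates, whose origin is the TCP and whose axes are the flange's). Camera axes: x right, y down, z forward; pixel columns grow to the right and rows downward; lengths in m; the calibration is good to about 2 mm. A picture is of the moment at which its call begins: read the wrist's pose just before it. There is no depth.
- workorder.sign_off(): hands the job in, once; it reports no verdict.
Trained networks look in the newest picture that a camera, given by its name, has taken for a name from the list of things; names that differ only in an ending like _2 or _b are one class to them, and where a whole thing is asked for, a point or a joint stands for the part that bears it (a point fixed in the world has none). Each returns a list of dicts, best first, with "p" (0 to 1); they miss things now and then, are a little off and sometimes report something else, mostly with a low value. They report only what shows in the picture. A call takes as long as a camera call. They do not tell look-alikes from the thing itself.
- outline_of(camera, thing): "mask" (420x560 bool, what is visible of it) and "rect" ([left, top, width, height] in pixels, round what is visible of it).
The state is a dict: "clock": time; "joints": joint angles; "dq": joint speeds; "joint_efforts": joint torques, N m; "position": TCP position; "ee_rot": TCP orientation; "force": force on the tool from outside, world axes, zero at the start; "ft_torque": the same for the moment, N m; "width": opening from 0.0 (shut) to 1.0 (fully open).
Only numpy, scipy, OpenCV 4.12 (cv2) and the standard library are available. Lean on these libraries where they do the work, as an engineer would, in place of code of your own. Each camera call takes 0.05 s, during which the arm holds its last target. There are 200 camera calls.

## Working session

There is one attempt and no reset: what is moved stays moved. The work goes in short steps, Python scripts to look and compute and a tool call to move; the robot and the scene stay as the last step left them, time stands still between calls to the robot, and variables do not carry over. Pictures are saved under pics/ and viewed, about 8 in all and at most 12, crops included, and the job is handed in when it is done.

Besides the shell and the picture viewer there is one more tool, called after "Emit:" by a JSON object that holds its "api" and its "payload". move_arm: Moves the arm, as the interface text tells. Its arguments: {"type":"object","properties":{"series":{"type":"array"},"grip":{"type":"number"},"force":{"type":"number"}},"required":["series"]}

```bash
mkdir -p pics
cat > h.py <<'E'
import numpy as np, cv2
from cell import monitor, imaging, workorder, outline_of
def cam(n):
    d=imaging.get_image(n); return d
def save(d,f): cv2.imwrite('pics/'+f,d['color'][:,:,::-1])
def P(d,X):
    K=np.array([[d['fx'],0,d['cx']],[0,d['fy'],d['cy']],[0,0,1.]])
    return cv2.projectPoints(np.float64(X).reshape(-1,3),np.float64(d['rvec']),np.float64(d['tvec']),K,None)[0][:,0]
def ray(d,u,v):
    R=cv2.Rodrigues(np.float64(d['rvec']))[0]; t=np.float64(d['tvec'])
    return -R.T@t, R.T@np.array([(u-d['cx'])/d['fx'],(v-d['cy'])/d['fy'],1])
def atz(d,u,v,z):
    o,r=ray(d,u,v); return o+r*(z-o[2])/r[2]
E
python3 - <<'E'
from h import *
s=monitor.observe(); print(s)
a=cam('scene');b=cam('side')
cv2.imwrite('pics/a.png',cv2.resize(np.vstack([a['color'],b['color']])[:,:,::-1],None,fx=.7,fy=.7) )
save(a,'scene.png');save(b,'side.png')
for n in('scene','side'):
  for t in('tin','fence','jar','sandblock','offcut'):
    print(n,t,[(round(o['p'],2),[int(x) for x in o['rect']]) for o in outline_of(n,t)])
for d in(a,b): print(-cv2.Rodrigues(np.float64(d['rvec']))[0].T@np.float64(d['tvec']),d['fx'])
E
```

```text
{'clock': 0.0, 'joints': array([ 1.0774449 ,  0.43523788,  0.02502524,  1.57411595, -0.01161905,
        1.13400332, -0.0751123 ]), 'dq': array([-1.81928318e-04, -1.30473137e-04,  3.45102290e-04, -3.79688515e-04,
        9.61016442e-04, -1.87841668e-05, -1.26276221e-03]), 'joint_efforts': array([-3.10181713e-04, -6.67841792e+01,  9.84654464e-01, -3.14451635e+01,
       -6.05817069e-02,  4.27524000e-02,  9.65462914e-05]), 'position': array([ 0.23779015, -0.57746318,  0.24492901]), 'ee_rot': array([-3.08034288e+00, -6.09379956e-01,  7.24630281e-04]), 'force': array([0.67430122, 1.25734214, 0.24167695]), 'ft_torque': array([0.02947547, 0.06102344, 0.01646887]), 'width': 0.9984989818022023}
scene tin [(0.73, [120, 112, 74, 74]), (0.6, [244, 155, 81, 93]), (0.56, [346, 152, 88, 79])]
scene fence [(0.9, [145, 100, 153, 174])]
scene jar [(0.66, [201, 256, 36, 43])]
scene sandblock [(0.83, [430, 251, 43, 59])]
scene offcut [(0.67, [329, 329, 42, 68])]
side tin [(0.96, [246, 125, 59, 14]), (0.87, [325, 231, 51, 78]), (0.75, [248, 162, 41, 82])]
side fence [(0.6, [182, 128, 149, 87])]
side jar [(0.88, [181, 194, 26, 35])]
side sandblock [(0.59, [270, 328, 64, 39])]
side offcut [(0.95, [155, 291, 48, 35])]
[0.95372017 0.36130705 0.84253148] 456.307290199906
[0.39372519 0.93028858 0.94601483] 518.3439171087074
```

View pics/scene.png

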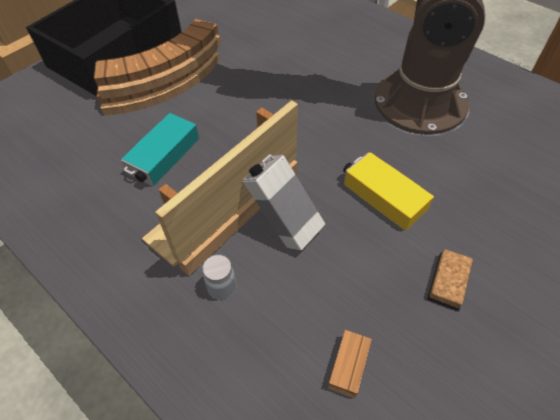

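View pics/side.png

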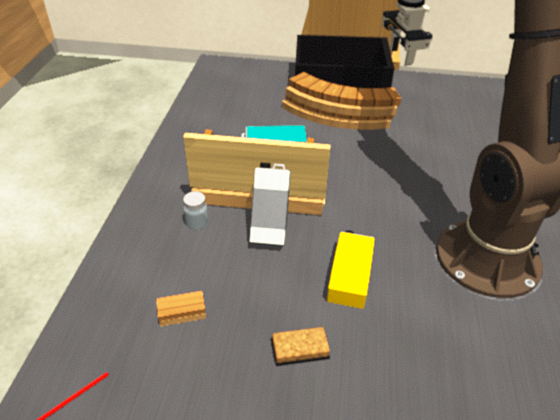

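Candidates in scene: teal tin (160,148), lying behind the board; yellow tin (388,190), lying near the robot; aluminium tin with a grey band (285,203), leaning on the board. I choose the last and check it in a close crop.

Run:
```python
import cv2,numpy as np
a=cv2.imread('pics/scene.png')[90:300,140:340];b=cv2.imread('pics/side.png')[115:255,170:340]
f=lambda i,s:cv2.resize(i,None,fx=s,fy=s,interpolation=cv2.INTER_CUBIC)
a=f(a,2.85);cv2.imwrite('pics/c1.png',a)
b=f(b,4);cv2.imwrite('pics/c2.png',b);print(a.shape,b.shape)
```

```text
(598, 570, 3) (560, 680, 3)
```

View pics/c1.png

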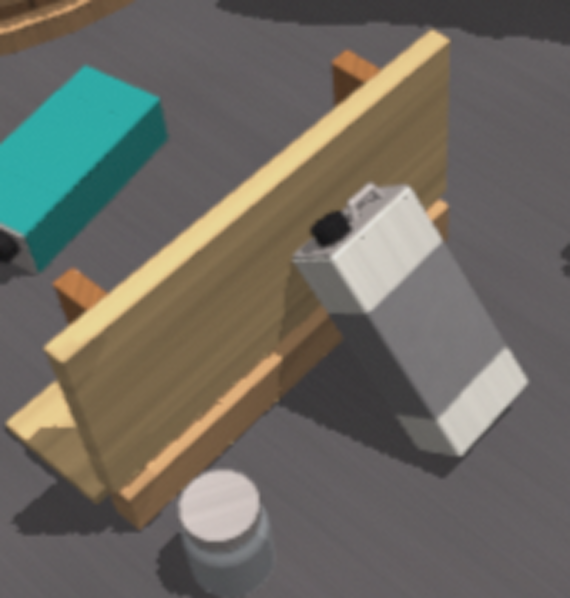

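View pics/c2.png

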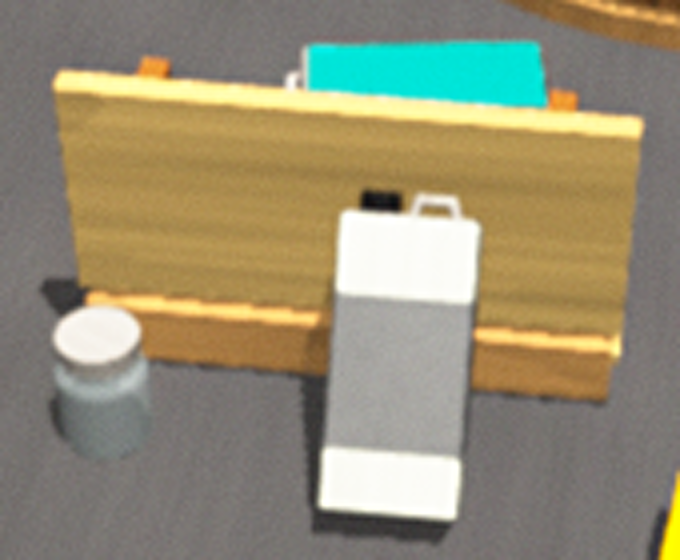

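The crop confirms the aluminium tin with the grey band and black cap. Next I fit the fence and tin poses from the corners I picked.

```bash
cat > fit.py <<'E'
from h import *
from scipy.optimize import least_squares
A=cam('scene');B=cam('side')
s1=lambda p:np.float64(p)/2.85+[140,90]; s2=lambda p:np.float64(p)/4+[170,115]
def Rz(a): return np.array([[np.cos(a),-np.sin(a),0],[np.sin(a),np.cos(a),0],[0,0,1]])
F=lambda p,L:np.float64(L)@Rz(p[2]).T+[p[0],p[1],0]
LA=[[0,.18,.218],[0,-.18,.218]];oa=s1([[63,362],[449,43]])
LB=LA+[[0,.18,.058],[0,-.18,.058]];ob=s2([[60,96],[638,136],[80,290],[626,337]])
f=lambda p:np.r_[(P(A,F(p,LA))-oa).ravel(),(P(B,F(p,LB))-ob).ravel()]
r=least_squares(f,[.5,0,-1.57]);print('fence',r.x,np.round(r.fun,1))
pf=r.x
def T(p,L): # p: foot edge x,y, yaw, tilt
    L=np.float64(L)-[.026,0,0]; c,s=np.cos(p[3]),np.sin(p[3])
    Ry=np.array([[c,0,s],[0,1,0],[-s,0,c]])
    return (L@Ry.T)@Rz(p[2]).T+[p[0],p[1],0]
LT=[[-.026,.042,.18],[-.026,-.042,.18],[-.026,.042,0],[-.026,-.042,0]]
ta=s1([[332,252],[407,188],[461,455],[527,381]]);tb=s2([[339,212],[478,224],[319,509],[457,520]])
g=lambda p:np.r_[(P(A,T(p,LT))-ta).ravel(),(P(B,T(p,LT))-tb).ravel()]
r=least_squares(g,[pf[0],pf[1]+.1,pf[2],.65]);pt=r.x;print('tin',pt,np.round(r.fun,1))
R=Rz(pf[2]);o=np.r_[pf[:2],0]
for n,q in [('foot',[.026,0,0]),('heel',[-.026,0,0]),('topfront',[.026,0,.18])]:
    w=T(pt,[q])[0];print(n,w,(w-o)@R)
print('tilt deg',np.degrees(pt[3]),'yaw rel',np.degrees(pt[2]-pf[2]))
for n,u,v in[('jar',219,290),('sandbl',452,280),('offcut',350,363),('yellow',388,190)]:
    w=atz(A,u,v,.02);print(n,w,(w-o)@R)
E
python3 fit.py
```

```text
fence [ 0.59155301 -0.07868569 -1.54155847] [ 1.   0.5  1.8 -1.6 -2.3 -2.7  1.  -0.8 -0.5 -1.  -1.  -0.6]
tin [ 0.54165833  0.03189638 -1.52227074  0.68732761] [-0.5  1.9  1.1 -1.7  0.2  0.8  1.2 -0.1  0.1 -0.8  0.1 -1.2 -0.1 -1.
 -0.3 -0.9]
foot [0.54165833 0.03189638 0.        ] [-0.11199341 -0.04664064  0.        ]
heel [0.5397087  0.07204217 0.03299264] [-0.15217904 -0.04741582  0.03299264]
topfront [ 0.54719803 -0.08217448  0.13912998] [ 0.00219064 -0.04443801  0.13912998]
tilt deg 39.38097105943475 yaw rel 1.1051055582057459
jar [0.7516709 0.0054088 0.02     ] [-0.07937771  0.16250785  0.02      ]
sandbl [0.43025092 0.33506121 0.02      ] [-0.41828552 -0.1491378   0.02      ]
offcut [0.69444691 0.28208113 0.02      ] [-0.35760466  0.11339647  0.02      ]
yellow [0.32610685 0.11333441 0.02      ] [-0.199698   -0.25971925  0.02      ]
```

Emit:
{"api": "move_arm", "payload": {"series": [[1.4, 3.0, 2, 0, 0, 3.4], [1.4, 3.7, 2, 0, 0, 3.4], [1.4, 3.7, 2, 0, 0, 3.4], [1.4, 3.7, 2, 0, 0, 3.4], [1.4, 3.7, 1, 0, 0, 3.4], [1.4, 3.7, 0, 0, 0, 3.4], [1.4, 3.7, 0, 0, 0, 3.4], [1.4, 3.7, 0, 0, 0, 3.4]], "grip": 0.35}}

```text
clock: 1.5
position: [0.3504, -0.2874, 0.3361]
ee_rot: [2.85, 1.32, 0.0]
force: [0.6, 0.3, -0.1]
width: 0.37
```

Emit:
{"api": "move_arm", "payload": {"series": [[1.4, 3.7, 0, 0, 0, 3.4], [1.4, 3.7, 0, 0, 0, 3.4], [1.4, 3.7, 0, 0, 0, 3.4], [1.4, 3.7, 0, 0, 0, 3.4], [1.4, 3.7, 0, 0, 0, 3.4], [1.4, 3.7, 0, 0, 0, 3.4], [1.4, 3.7, 0, 0, 0, 3.4], [1.4, 3.7, 0, 0, 0, 3.4]]}}

```text
clock: 2.3
position: [0.4624, 0.0086, 0.3361]
ee_rot: [2.46, 1.953, 0.001]
force: [0.8, 0.4, -0.3]
width: 0.352
```

Emit:
{"api": "move_arm", "payload": {"series": [[1.5, 4, 0, 0, 0, 3.8], [1.5, 4, 0, 0, 0, 3.8], [1.5, 4, 0, 0, 0, 3.8], [1.5, 4, 0, 0, 0, 3.5], [1, 2, 0, 0, 0, 0], [0, 0, 0, 0, 0, 0]]}}

```text
clock: 2.9
position: [0.5322, 0.1907, 0.3354]
ee_rot: [-2.182, -2.257, -0.002]
force: [0.2, -0.2, -0.7]
width: 0.35
```

Emit:
{"api": "move_arm", "payload": {"series": [[0.1, 0, -1, -8, -0.25, 0], [0.1, 0, -1, -8, -0.25, 0], [0.1, 0, -1, -8, -0.25, 0], [0.1, 0, -1, -8, -0.25, 0], [0.1, 0, -1, -8, -0.25, 0], [0.1, 0, -2, 0, 0, 0], [0.1, 0, -3, 0, 0, 0], [0, 0, 0, 0, 0, 0]]}}

```text
clock: 3.7
position: [0.5381, 0.1853, 0.2327]
ee_rot: [1.784, 1.84, -0.657]
force: [0.2, -0.5, 0.1]
width: 0.354
```

Emit:
{"api": "move_arm", "payload": {"series": [[0, -0.5, -3, 0, 0, 0], [0, -0.5, -3, 0, 0, 0], [0, -1, -3, 0, 0, 0], [0, -1, -3, 0, 0, 0], [0, -1.4, -3, 0, 0, 0], [0, -1, -2, 0, 0, 0], [0, 0, 0, 0, 0, 0], [0, 0, 0, 0, 0, 0]]}}

```text
clock: 4.5
position: [0.5398, 0.1331, 0.0673]
ee_rot: [1.787, 1.838, -0.648]
force: [0.4, -0.5, 0.6]
width: 0.347
```

```bash
cat > st.py <<'E'
from h import *
from scipy.spatial.transform import Rotation as Ro
o=np.array([.59155,-.07869,0]);yf=-1.54156
c,s=np.cos(yf),np.sin(yf);RF=np.array([[c,-s,0],[s,c,0],[0,0,1]])
q=monitor.observe();R=Ro.from_rotvec(q['ee_rot']).as_matrix();p=np.array(q['position'])
print(q['clock'],'tip',(p+.019*R[:,2]-o)@RF,'F',np.array(q['force'])@RF)
print('z',R[:,2]@RF,'y',R[:,1]@RF,'joints',np.round(q['joints'],2))
E
python3 st.py
```

```text
4.5 tip [-0.20096129 -0.04553767  0.05276944] F [0.49742217 0.39365823 0.57164146]
z [ 0.64279151  0.00149406 -0.76603972] y [4.33208511e-04 9.99997229e-01 2.31386919e-03] joints [-0.39  0.81 -0.45  1.71  0.82  1.38 -1.23]
```

Emit:
{"api": "move_arm", "payload": {"series": [[0.03, -1.5, -0.4, 0, 0, 0], [0.03, -1.5, -0.4, 0, 0, 0], [0, -1, -0.3, 0, 0, 0], [0, -0.5, 0, 0, 0, 0], [0, -0.2, 0, 0, 0, 0], [0, 0, 0, 0, 0, 0]]}}

```text
clock: 5.1
position: [0.5397, 0.086, 0.0549]
ee_rot: [1.786, 1.839, -0.649]
force: [0.3, 0.3, 0.3]
width: 0.349
```

Run:
```python
from h import *
import st
a=cam('scene');b=cam('side')
f=lambda i,s:cv2.resize(i,None,fx=s,fy=s,interpolation=cv2.INTER_CUBIC)
A=f(a['color'][110:270,200:370],2.3);B=f(b['color'][140:265,220:330],2.944)
h=min(len(A),len(B));cv2.imwrite('pics/d.png',np.hstack([A[:h],B[:h]])[:,:,::-1])
```

```text
5.1 tip [-0.15394236 -0.04697899  0.04035302] F [-0.34168684  0.27732107  0.25816735]
z [ 0.64288381  0.00130764 -0.7659626 ] y [-3.92522060e-04  9.99998974e-01  1.37772989e-03] joints [-0.33  0.79 -0.43  1.78  0.86  1.31 -1.22]
```

View pics/d.png

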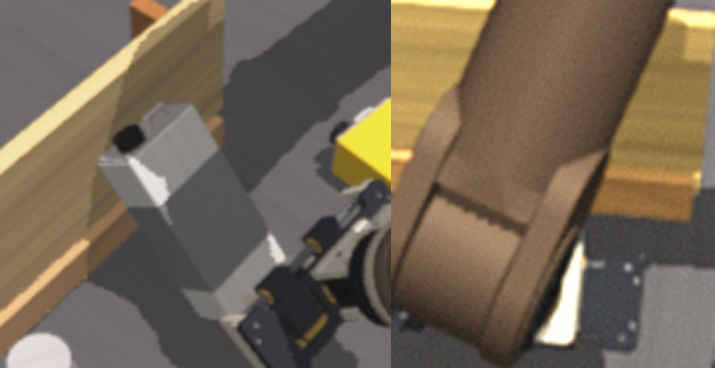

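The crop shows both fingers just behind the tin's lower back edge (left panel, about 240–290, 300), and the arm hides the tin in the side view. I'll creep to contact.

Emit:
{"api": "move_arm", "payload": {"series": [[0.01, -0.2, 0, 0, 0, 0], [0, -0.2, 0, 0, 0, 0], [0, -0.2, 0, 0, 0, 0], [0, 0, 0, 0, 0, 0]]}}

```text
clock: 5.6
position: [0.5398, 0.0798, 0.0548]
ee_rot: [1.786, 1.839, -0.649]
force: [-0.1, 0.5, 0.2]
width: 0.345
```

Emit:
{"api": "move_arm", "payload": {"series": [[0.01, -0.1, 0, 0, 0, 0], [0, -0.1, 0, 0, 0, 0], [0, -0.1, 0, 0, 0, 0], [0, 0, 0, 0, 0, 0]]}}

```text
clock: 6.0
position: [0.5401, 0.0789, 0.0546]
ee_rot: [1.786, 1.842, -0.645]
force: [-0.9, 5.7, 1.9]
width: 0.351
```

Emit:
{"api": "move_arm", "payload": {"series": [[0.01, -0.15, -0.05, 0, 0, 0], [0, -0.15, -0.05, 0, 0, 0], [0, -0.1, -0.05, 0, 0, 0], [0, 0, 0, 0, 0, 0]]}}

```text
clock: 6.4
position: [0.5405, 0.0754, 0.0534]
ee_rot: [1.786, 1.842, -0.644]
force: [0.2, 7.7, 3.8]
width: 0.349
```

```bash
python3 st.py
```

```text
6.4 tip [-0.14336569 -0.04640865  0.03879934] F [-7.657485    0.39377174  3.82942536]
z [ 0.64032593  0.0037876  -0.76809398] y [-0.00253832  0.99999282  0.00281504] joints [-0.31  0.79 -0.43  1.8   0.87  1.29 -1.22]
```

Emit:
{"api": "move_arm", "payload": {"series": [[0.01, -0.15, -0.05, 0, 0, 0], [0, -0.15, -0.05, 0, 0, 0], [0, -0.15, -0.05, 0, 0, 0], [0, -0.15, -0.05, 0, 0, 0], [0.01, -0.15, -0.05, 0, 0, 0], [0, -0.15, -0.05, 0, 0, 0]]}}

```text
clock: 7.0
position: [0.5405, 0.0658, 0.0503]
ee_rot: [1.786, 1.841, -0.646]
force: [0.9, 6.5, 2.1]
width: 0.349
```

Emit:
{"api": "move_arm", "payload": {"series": [[0.01, -0.15, -0.05, 0, 0, 0], [0, -0.15, -0.05, 0, 0, 0], [0, -0.15, -0.05, 0, 0, 0], [0, -0.15, -0.05, 0, 0, 0], [0.01, -0.15, -0.05, 0, 0, 0]]}}

```text
clock: 7.5
position: [0.5406, 0.0573, 0.0477]
ee_rot: [1.786, 1.84, -0.647]
force: [0.1, 4.6, 1.1]
width: 0.351
```

```bash
python3 st.py
```

```text
7.5 tip [-0.12526693 -0.04695666  0.03314937] F [-4.57666285  0.18548233  1.08319663]
z [ 0.64210019  0.00220277 -0.76661757] y [-0.00140257  0.99999757  0.0016986 ] joints [-0.29  0.79 -0.42  1.82  0.89  1.27 -1.22]
```

Emit:
{"api": "move_arm", "payload": {"series": [[0.01, -0.12, -0.04, 0, 0, 0], [0, -0.12, -0.04, 0, 0, 0], [0, -0.12, -0.04, 0, 0, 0], [0, -0.12, -0.04, 0, 0, 0], [0, 0, 0, 0, 0, 0]]}}

```text
clock: 8.0
position: [0.5404, 0.0514, 0.0461]
ee_rot: [1.786, 1.839, -0.65]
force: [0.9, 2.5, -0.6]
width: 0.35
```

Run:
```python
from h import *
import st
a=cam('scene')
cv2.imwrite('pics/e.png',cv2.resize(a['color'][100:270,190:370],None,fx=3.3,fy=3.3,interpolation=cv2.INTER_CUBIC)[:,:,::-1])
```

```text
8.0 tip [-0.11927832 -0.047335    0.03152376] F [-2.52272204  0.96262297 -0.59497293]
z [ 0.64338774  0.00093708 -0.7655399 ] y [-2.91103886e-04  9.99999478e-01  9.79425844e-04] joints [-0.28  0.79 -0.42  1.83  0.89  1.26 -1.22]
```

View pics/e.png

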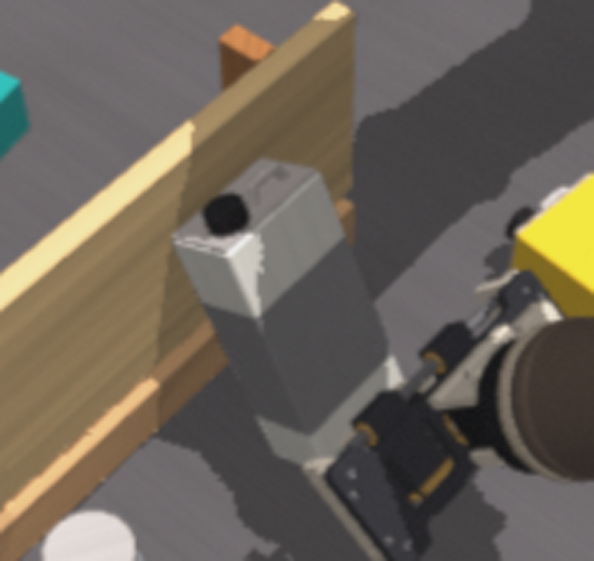

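Tin is about half righted, with its top edge on the board (about 180–270, 170–240) and the fingers on the heel. Continuing.

Emit:
{"api": "move_arm", "payload": {"series": [[0.01, -0.12, -0.04, 0, 0, 0], [0, -0.12, -0.04, 0, 0, 0], [0, -0.12, -0.04, 0, 0, 0], [0, -0.12, -0.04, 0, 0, 0], [0, -0.12, -0.04, 0, 0, 0], [0, 0, 0, 0, 0, 0]]}}

```text
clock: 8.65
position: [0.5405, 0.0454, 0.0441]
ee_rot: [1.786, 1.839, -0.65]
force: [0.3, 2.5, 0.1]
width: 0.351
```

Emit:
{"api": "move_arm", "payload": {"series": [[0.01, -0.12, -0.04, 0, 0, 0], [0, -0.12, -0.04, 0, 0, 0], [0, -0.12, -0.04, 0, 0, 0], [0, -0.12, -0.04, 0, 0, 0], [0, -0.12, -0.04, 0, 0, 0], [0, 0, 0, 0, 0, 0]]}}

```text
clock: 9.25
position: [0.5406, 0.0394, 0.0421]
ee_rot: [1.786, 1.839, -0.65]
force: [-0.1, 2.5, -0.1]
width: 0.35
```

Emit:
{"api": "move_arm", "payload": {"series": [[0.01, -0.12, -0.05, 0, 0, 0], [0, -0.12, -0.05, 0, 0, 0], [0, -0.12, -0.05, 0, 0, 0], [0, -0.12, -0.05, 0, 0, 0], [0, 0, 0, 0, 0, 0]]}}

```text
clock: 9.75
position: [0.5408, 0.0346, 0.0402]
ee_rot: [1.786, 1.839, -0.65]
force: [0.3, 2.5, 1.6]
width: 0.345
```

```bash
python3 st.py
```

```text
9.75 tip [-0.10248102 -0.04743979  0.02561497] F [-2.46226791  0.38780229  1.64003884]
z [ 0.64341367  0.00113035 -0.76551784] y [-3.65775952e-04  9.99999250e-01  1.16914640e-03] joints [-0.26  0.79 -0.41  1.85  0.91  1.24 -1.22]
```

Emit:
{"api": "move_arm", "payload": {"series": [[0.01, -0.12, -0.06, 0, 0, 0], [0, -0.12, -0.06, 0, 0, 0], [0, -0.12, -0.06, 0, 0, 0], [0, -0.12, -0.06, 0, 0, 0], [0, 0, 0, 0, 0, 0]]}}

```text
clock: 10.25
position: [0.5408, 0.0298, 0.0376]
ee_rot: [1.786, 1.839, -0.65]
force: [0.3, 2.1, 0.2]
width: 0.347
```

Emit:
{"api": "move_arm", "payload": {"series": [[0.01, -0.12, -0.06, 0, 0, 0], [0, -0.12, -0.06, 0, 0, 0], [0, -0.12, -0.06, 0, 0, 0], [0, -0.12, -0.06, 0, 0, 0], [0, 0, 0, 0, 0, 0]]}}

```text
clock: 10.75
position: [0.5409, 0.025, 0.0352]
ee_rot: [1.786, 1.839, -0.65]
force: [0.4, 1.7, 0.1]
width: 0.347
```

Run:
```python
from h import *
import st
a=cam('scene')
cv2.imwrite('pics/f.png',cv2.resize(a['color'][100:270,190:370],None,fx=3.3,fy=3.3,interpolation=cv2.INTER_CUBIC)[:,:,::-1])
```

```text
10.75 tip [-0.09287099 -0.0476316   0.02067083] F [-1.70633216  0.40956873  0.10532001]
z [ 0.64333659  0.00086101 -0.76558297] y [-2.45052002e-04  9.99999548e-01  9.18726935e-04] joints [-0.25  0.79 -0.4   1.86  0.93  1.22 -1.22]
```

View pics/f.png

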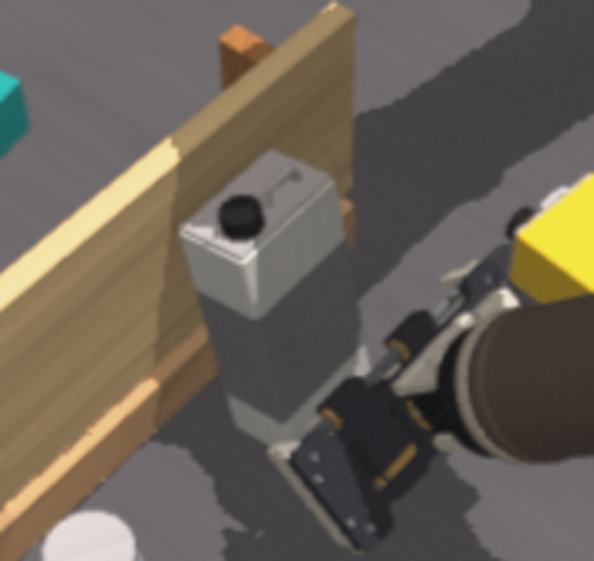

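The tin now leans only about 10–12°, with the fingers on its lower back. I'll keep pushing, lower and slower.

Emit:
{"api": "move_arm", "payload": {"series": [[0.01, -0.12, -0.08, 0, 0, 0], [0, -0.12, -0.08, 0, 0, 0], [0, -0.12, -0.08, 0, 0, 0], [0, -0.12, -0.08, 0, 0, 0], [0, 0, 0, 0, 0, 0]]}}

```text
clock: 11.3
position: [0.5409, 0.0202, 0.032]
ee_rot: [1.786, 1.839, -0.65]
force: [0.2, 1.4, -1.1]
width: 0.35
```

Emit:
{"api": "move_arm", "payload": {"series": [[0.01, -0.12, -0.07, 0, 0, 0], [0, -0.12, -0.07, 0, 0, 0], [0, -0.12, -0.07, 0, 0, 0], [0, -0.12, -0.06, 0, 0, 0], [0, 0, 0, 0, 0, 0]]}}

```text
clock: 11.8
position: [0.5412, 0.0156, 0.0295]
ee_rot: [1.786, 1.839, -0.649]
force: [0.3, 0.8, 1.2]
width: 0.353
```

```bash
python3 st.py
```

```text
11.8 tip [-0.08350276 -0.04752504  0.01494157] F [-0.81451284  0.32150318  1.21451732]
z [ 0.6431861   0.00135107 -0.7657087 ] y [-5.08052981e-04  9.99998976e-01  1.33770755e-03] joints [-0.24  0.8  -0.4   1.87  0.94  1.21 -1.23]
```

Emit:
{"api": "move_arm", "payload": {"series": [[0.01, -0.1, -0.03, 0, 0, 0], [0, -0.1, -0.03, 0, 0, 0], [0, -0.1, -0.03, 0, 0, 0], [0, 0, 0, 0, 0, 0]]}}

```text
clock: 12.2
position: [0.5413, 0.0126, 0.0286]
ee_rot: [1.786, 1.839, -0.649]
force: [0.9, 2.0, 1.1]
width: 0.352
```

Emit:
{"api": "move_arm", "payload": {"series": [[0.01, -0.1, -0.03, 0, 0, 0], [0, -0.1, -0.03, 0, 0, 0], [0, 0, 0, 0, 0, 0]]}}

```text
clock: 12.5
position: [0.5413, 0.0106, 0.0279]
ee_rot: [1.786, 1.839, -0.649]
force: [0.1, 3.1, 0.0]
width: 0.347
```

Run:
```python
from h import *
import st
a=cam('scene')
cv2.imwrite('pics/g.png',cv2.resize(a['color'][100:270,190:370],None,fx=3.3,fy=3.3,interpolation=cv2.INTER_CUBIC)[:,:,::-1])
```

```text
12.5 tip [-0.07846545 -0.04755441  0.01337546] F [-3.13223214  0.18308378  0.04217577]
z [ 0.64318892  0.00119913 -0.76570659] y [-4.87029255e-04  9.99999212e-01  1.15694395e-03] joints [-0.24  0.8  -0.39  1.88  0.95  1.2  -1.23]
```

View pics/g.png

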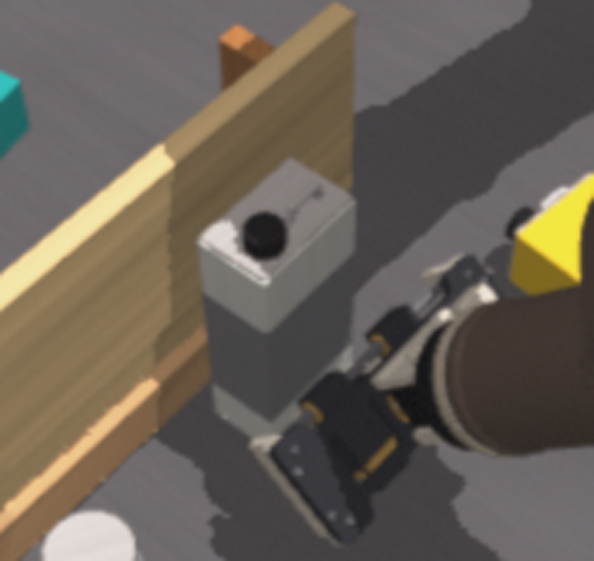

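Tin stands upright now, with the fingers at its lower back. Sliding on until the rail is felt.

Emit:
{"api": "move_arm", "payload": {"series": [[0, -0.1, 0, 0, 0, 0], [0, -0.1, 0, 0, 0, 0], [0, -0.1, 0, 0, 0, 0], [0, 0, 0, 0, 0, 0]]}}

```text
clock: 12.95
position: [0.5413, 0.0075, 0.0279]
ee_rot: [1.786, 1.839, -0.649]
force: [1.0, 2.5, 1.6]
width: 0.353
```

Emit:
{"api": "move_arm", "payload": {"series": [[0, -0.1, 0, 0, 0, 0], [0, -0.1, 0, 0, 0, 0], [0, 0, 0, 0, 0, 0]]}}

```text
clock: 13.25
position: [0.5413, 0.0055, 0.0279]
ee_rot: [1.786, 1.839, -0.649]
force: [1.0, 1.3, 0.9]
width: 0.351
```

Emit:
{"api": "move_arm", "payload": {"series": [[0, -0.1, 0, 0, 0, 0], [0, -0.1, 0, 0, 0, 0], [0, 0, 0, 0, 0, 0]]}}

```text
clock: 13.55
position: [0.5414, 0.0035, 0.028]
ee_rot: [1.786, 1.839, -0.649]
force: [-1.8, 1.5, 0.7]
width: 0.353
```

Emit:
{"api": "move_arm", "payload": {"series": [[0, -0.1, 0, 0, 0, 0], [0, -0.1, 0, 0, 0, 0], [0, 0, 0, 0, 0, 0]]}}

```text
clock: 13.85
position: [0.5413, 0.0016, 0.028]
ee_rot: [1.786, 1.839, -0.649]
force: [0.1, 1.5, 0.0]
width: 0.349
```

Emit:
{"api": "move_arm", "payload": {"series": [[0, -0.1, 0, 0, 0, 0], [0, -0.1, 0, 0, 0, 0], [0, 0, 0, 0, 0, 0]]}}

```text
clock: 14.15
position: [0.5413, -0.0004, 0.028]
ee_rot: [1.786, 1.839, -0.649]
force: [0.4, 1.7, 1.4]
width: 0.353
```

Emit:
{"api": "move_arm", "payload": {"series": [[0, -0.1, 0, 0, 0, 0], [0, 0, 0, 0, 0, 0]]}}

```text
clock: 14.35
position: [0.5413, -0.0014, 0.028]
ee_rot: [1.786, 1.839, -0.649]
force: [0.7, 1.6, 1.2]
width: 0.352
```

Emit:
{"api": "move_arm", "payload": {"series": [[0, -0.1, 0, 0, 0, 0], [0, -0.1, 0, 0, 0, 0], [0, 0, 0, 0, 0, 0]]}}

```text
clock: 14.65
position: [0.5413, -0.0034, 0.0279]
ee_rot: [1.786, 1.839, -0.649]
force: [0.1, 1.8, 0.8]
width: 0.35
```

Emit:
{"api": "move_arm", "payload": {"series": [[0, -0.1, 0, 0, 0, 0], [0, -0.1, 0, 0, 0, 0], [0, 0, 0, 0, 0, 0]]}}

```text
clock: 14.95
position: [0.5414, -0.0052, 0.028]
ee_rot: [1.786, 1.839, -0.649]
force: [0.1, 2.3, 1.8]
width: 0.352
```

Emit:
{"api": "move_arm", "payload": {"series": [[0, -0.1, 0, 0, 0, 0], [0, -0.1, 0, 0, 0, 0], [0, 0, 0, 0, 0, 0]]}}

```text
clock: 15.25
position: [0.5416, -0.0061, 0.0279]
ee_rot: [1.786, 1.841, -0.647]
force: [-0.8, 6.0, 2.9]
width: 0.352
```

Run:
```python
from h import *
import st
a=cam('scene')
cv2.imwrite('pics/i.png',cv2.resize(a['color'][100:270,190:370],None,fx=3.3,fy=3.3,interpolation=cv2.INTER_CUBIC)[:,:,::-1])
```

```text
15.25 tip [-0.06187145 -0.04781115  0.01330982] F [-6.05339916 -0.59418284  2.93463372]
z [ 0.64168692  0.00232689 -0.76696315] y [-0.00162414  0.99999728  0.00167504] joints [-0.21  0.79 -0.39  1.89  0.96  1.18 -1.22]
```

View pics/i.png

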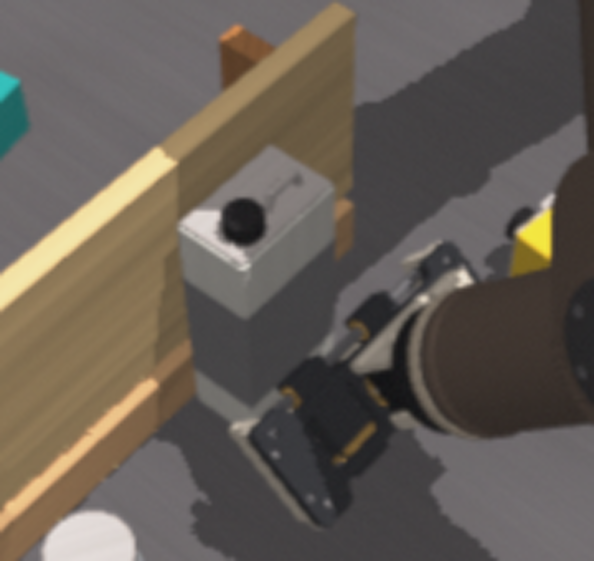

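Upright and now bearing on the rail (the force has jumped to 6 N). Pressing to about 10 N and holding.

Emit:
{"api": "move_arm", "payload": {"series": [[0, -0.08, 0, 0, 0, 0], [0, -0.07, 0, 0, 0, 0], [0, 0, 0, 0, 0, 0]]}}

```text
clock: 15.6
position: [0.5416, -0.0065, 0.0279]
ee_rot: [1.786, 1.842, -0.645]
force: [-1.7, 10.0, 4.0]
width: 0.352
```

```bash
python3 st.py
```

```text
15.6 tip [-0.06146833 -0.04773506  0.01326413] F [-10.049064    -1.4178628    3.96009213]
z [ 0.64056362  0.00304418 -0.76789907] y [-0.00238904  0.9999952   0.0019714 ] joints [-0.21  0.79 -0.39  1.9   0.96  1.18 -1.22]
```

Emit:
{"api": "move_arm", "payload": {"series": [[0, 0, 0, 0, 0, 0], [0, 0, 0, 0, 0, 0], [0, 0, 0, 0, 0, 0], [0, 0, 0, 0, 0, 0], [0, 0, 0, 0, 0, 0], [0, 0, 0, 0, 0, 0], [0, 0, 0, 0, 0, 0], [0, 0, 0, 0, 0, 0]]}}

```text
clock: 16.4
position: [0.5416, -0.0065, 0.0278]
ee_rot: [1.786, 1.842, -0.645]
force: [-0.9, 9.3, 4.7]
width: 0.347
```

Emit:
{"api": "move_arm", "payload": {"series": [[0, 0, 0, 0, 0, 0], [0, 0, 0, 0, 0, 0], [0, 0, 0, 0, 0, 0], [0, 0, 0, 0, 0, 0], [0, 0, 0, 0, 0, 0], [0, 0, 0, 0, 0, 0], [0, 0, 0, 0, 0, 0], [0, 0, 0, 0, 0, 0]]}}

```text
clock: 17.2
position: [0.5416, -0.0065, 0.0279]
ee_rot: [1.786, 1.842, -0.645]
force: [-0.7, 9.1, 3.4]
width: 0.346
```

Run:
```python
from h import *
import st
a=cam('scene')
# tin upright: top corners fit from template projection
for dy in (0,):
  for n,fx,fy in[('bk+',-.067,.042),('bk-',-.067,-.042),('fr+',-.015,.042)]:
    w=st.o+st.RF@np.array([fx,fy-.0475,.18]);u=P(a,w)[0];print(n,(u-[190,100])*3.3)
```

```text
17.2 tip [-0.06146633 -0.04775201  0.013271  ] F [-9.09123359 -0.39843571  3.40903449]
z [ 0.64067915  0.00304113 -0.7678027 ] y [-0.00243637  0.99999517  0.00192782] joints [-0.21  0.79 -0.39  1.9   0.96  1.18 -1.22]
bk+ [256.95702173 278.82803276]
bk- [351.42266566 192.17704351]
fr+ [188.7568     233.34889146]
```

Run:
```python
from h import *
import st
a=cam('scene')
for n,p in dict(frp=(180,228),bkp=(248,267),bkm=(334,188),frm=(270,148)).items():
    u=np.array(p)/3.3+[190,100];print(n,np.round((atz(a,*u,.18)-st.o)@st.RF,4))
```

```text
17.25 tip [-0.06148566 -0.04774758  0.01326567] F [-8.98934953 -0.85689497  4.89172786]
z [ 0.64063778  0.00307835 -0.76783707] y [-0.00248477  0.99999504  0.00193595] joints [-0.21  0.79 -0.39  1.9   0.96  1.18 -1.22]
frp [-0.0084 -0.0052  0.18  ]
bkp [-0.0575 -0.0087  0.18  ]
bkm [-0.0571 -0.0855  0.18  ]
frm [-0.0073 -0.0857  0.18  ]
```

Emit:
{"api": "move_arm", "payload": {"series": [[0, 0.2, 0, 0, 0, 0], [0, 0.3, 0, 0, 0, 0], [0, 0.5, 0, 0, 0, 0], [0, 1, 0, 0, 0, 0], [0, 2, 0.5, 0, 0, 0], [0, 3, 2, 0, 0, 0], [0, 3, 4, 0, 0, 0], [0, 3, 4, 0, 0, 0]]}}

```text
clock: 18.1
position: [0.5404, 0.124, 0.134]
ee_rot: [1.785, 1.842, -0.65]
force: [0.9, 0.0, -0.4]
width: 0.35
```

Emit:
{"api": "move_arm", "payload": {"series": [[0, 2, 4, 0, 0, 0], [-1, 1, 4, 0, 0, 0], [-2, 0, 4, 0, 0, 0], [-2, 0, 3, 0, 0, 0], [0, 0, 0, 0, 0, 0], [0, 0, 0, 0, 0, 0]]}}

```text
clock: 18.7
position: [0.491, 0.1528, 0.2837]
ee_rot: [1.785, 1.841, -0.646]
force: [-0.4, 0.2, 0.4]
width: 0.351
```

Run:
```python
from h import *
import st
a=cam('scene');b=cam('side')
f=lambda i,s:cv2.resize(i,None,fx=s,fy=s,interpolation=cv2.INTER_CUBIC)
A=f(a['color'][100:310,140:340],1.95);B=f(b['color'][115:255,170:330],2.5)[:409]
A=f(a['color'][100:310,140:340],2.0)[:350];B=B[:350]
cv2.imwrite('pics/j.png',np.hstack([A,B])[:,:,::-1])
for n in('jar','sandblock','offcut'): print(n,[[int(x) for x in o['rect']] for o in outline_of('scene',n)][:1])
```

```text
18.7 tip [-0.22215098 -0.09366749  0.2691587 ] F [-0.23721767 -0.37658517  0.38364246]
z [ 0.64184895  0.00345769 -0.7668233 ] y [-0.00254124  0.99999393  0.002382  ] joints [-0.4   0.51 -0.52  1.62  0.66  1.67 -1.04]
jar [[200, 256, 38, 43]]
sandblock [[428, 248, 42, 62]]
offcut [[247, 144, 44, 90]]
```

View pics/j.png

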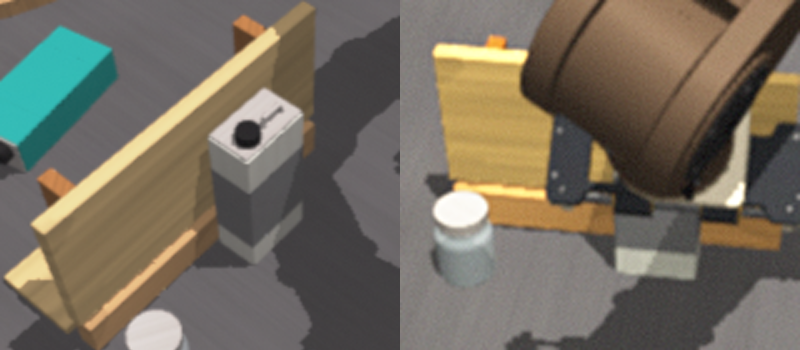

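The tin stands upright at the rail (left panel, 210–300, 90–260), and the fingers are clear of it. The jar's box is unchanged. The "offcut" hit was a false match on the tin. Handing in.

```bash
python3 -c "
from cell import workorder
print(workorder.sign_off())"
```

```text
the job is handed in; nothing more can be done
None
```

I pushed the aluminium tin by its heel, tool tilted 40°, up the board until it stood, then slid it onto the rail. I pressed it there at about 9–10 N for 1.6 s or more and backed the fingers off. I handed the job in at about 19 s of the 58 s allowed, and no verdict was reported.

**Pushing force:** the wrist force stayed at about 11 N or less in every reading, readings being taken only at the end of each move.

**Last checks:**
- **Tin:** the top corners, measured while I was pressing, put it square to within about 1° and its middle about 32 mm before the board, inside the 51 mm limit. The last picture shows it still standing against the rail, with the fingers clear and the wrist force near zero.
- **Jar and sanding block:** they were detected where they started, within 1–3 pixels.

**Checks that failed or disagreed:**
- **Offcut:** the last detection matched the tin instead, so I did not confirm its position. The arm never went near it.
- **Tin's lean:** the finger position put the tin's back about 3 mm closer to the board than the picture did. That is about calibration error, or at most about 1° of lean.
- **Force on the rail:** I could not measure it directly. I estimate 7–10 N from the wrist force less friction.

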